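# Check the rotator's brake lever, then restart it

## Robot

A 6-joint arm with a two-finger parallel gripper is mounted at the origin on the work surface. World frame = base frame: x ahead of the robot, y to its left, z up, the work surface at z = 0. Lengths are in m, angles in rad, forces in N, time in s.
With the tool pointing down it reaches from about 0.225 to 0.875 m from the base axis. Payload 3.4 kg.
Tool frame: the origin (TCP) lies between the finger pads; the fingertips stand 19 mm ahead of it and the grasp point (between the pads) is the TCP; z points along the fingers, y is the line along which they close (so a half turn about z gives the same grasp; the last joint's range is limited). The gripper opens to 85 mm and grips with 20 to 120 N. Pads are 22 mm wide; open, the fingers measure 114 mm over their backs; the gripper's body (76 mm by 85 mm) begins 54 mm behind the grasp point. The pads swing forward as they close: fully open they stand 13 mm farther back than shut.
Start: joints at [1.167, 0.276, 1.505, -0, 1.361, -0.121], TCP at [0.16, 0.552, 0.25] pointing down, gripper open.
Joint ranges: [-2.89, 2.89], [-0.75, 2.08], [0.22, 2.7], [-1.18, 4.32], [0.11, 2.71], [-2.7, 2.7]. Speed limits (rad/s): [2.57, 2.57, 3.14, 3.14, 3.14, 3.14].

## Interface

Orientations are given as a unit quaternion [w, x, y, z].
In Python, from rig import get_state, imaging, ticket gives the robot as it stands. The module is installed in compiled form; this text tells all that it offers.
- The arm moves only by the shell command python3 -m inch 'ROWS' [FORCE]. ROWS is JSON, a list of rows, each an object with "claw": the opening, from -1 (shut) to 1 (fully open); "travel": the shift along the world's x, y, z in units of 200 mm (1.0 is 200 mm), a list of three; "turn": the turn about the world's z in units of 180 degrees (1.0 is 180 degrees). A call has 1 to 5 rows; each row is the pose to reach, as a shift and turn from the pose commanded when the call began, turning the shorter way round; what a row does not reach only later rows make up. A row lasts 1/10 s, in which the tool goes at most 50 mm and 8.59 degrees, less where a joint would pass 70% of its speed; a pose out of reach is approached as far as the arm can. A call with a number of a shift or a turn outside -1 to 1 is refused whole. A call with a gripper value outside its range is refused whole. The fingers move at their own pace and stop on an object; FORCE is the grip in N (left out, the last holds). Time passes only in rows, so rows that repeat a pose let the fingers close. It gives the time, the measured TCP pose, the force, the opening and the grip force at its end, in the units of the state.
- get_state(): the state, without advancing time (a new reading comes with each control period).
- imaging.get_image(name): name is "side" or "top"; returns the picture (384x512x3 uint8, red, green, blue); there is no depth.
- imaging.camera_params(name): a dict with "camera_matrix" (3x3 intrinsics, pixels), "cam_to_world" (4x4, takes a point from camera to world coordinates). Camera axes: x right, y down, z forward; pixel columns grow to the right and rows downward; lengths in m; the calibration is good to about 2 mm. A picture is of the moment at which its call begins. camera_params takes no time and is no camera call.
- ticket.sign_off(): hands the job in; it is judged then, once.
The state is a dict: "clock": time; "qpos": joint angles; "qd": joint speeds; "effort": joint torques, N m; "position": TCP position; "ee_rot": TCP orientation; "contact_force": force on the tool from outside, world axes, zero at the start; "moment": the same for the moment, N m; "width": finger opening in m; "gripper_force": force on a finger pad.
Only numpy, scipy, OpenCV 4.12 (cv2) and the standard library are available. Lean on these libraries where they do the work, as an engineer would, in place of code of your own. Each camera call takes 0.05 s, during which the arm holds its last target. There are 200 camera calls.

## Task

Check the hand brake of the tube rotator: with the backs of the fingers, press the red lever in towards the grab bar until it comes up against its stop, short of the bar, and hold it there for a full second without forcing it. Let it spring all the way back out, then press the green start button on the white control box fully down and let go of it. Only push, grip nothing: keep the fingers off the bar and out of the gap between lever and bar, and leave everything else standing where it is.

Things in the scene. Friction and masses are not known exactly. Their poses are not given: they have to be found in the camera images.
- rotator: Tube rotator fixed to the bench: blue base plate 280 x 340 x 12 mm; origin at the centre of its underside, +x away from its lever side, z up. On it stand a white motor box and a black bristle rotor (x from +5 to +135 mm, up to 122 mm high) and, nearest the robot, the grab bar with the red lever in front of it. It stands turned by up to 0.35 rad either way.
- brake_lever (a joint): Angle of the red brake lever, rad: 0 = fully out (rest), grows as it is pressed in towards the grab bar, hard stop at 0.40 where the lever is parallel to the bar with about 20 mm of air left. A spring pushes it back out by itself; at the finger pad the spring gives about 2 N at rest and 6 N at the stop. It turns about a vertical axis, counter-clockwise seen from above.
- lever_pivot (a point): On the vertical hinge axis of the red lever, at half the height of its blade (90 mm above the bench), at the left (+y) end of the bar. Its axes turn with the lever: the blade runs along its -y for 185 mm from the axis (the first 10 mm is the hinge pin), its +x points square to the blade towards the bar.
- lever_pad (a point): Where to press: on the red outer face of the lever blade, 130 mm from the hinge axis (and 6 mm out from it, square to the blade), half-way up. The blade is 36 mm high (72 to 108 mm above the bench), 12 mm thick with its black inner lining (not to be touched), with a round red post 20 mm across at its end. Axes as lever_pivot: +x is the way to press. The space in front and below is free above the well plate (14 mm).
- grab_bar: Fixed steel grab bar with a black grip, 22 to 25 mm thick, 250 mm long along the rotator's y, its axis 90 mm above the bench, top at 103 mm, on a post at each end; origin on the base's underside below the middle of the bar. Not to be touched.
- start_button_top (a point): Centre of the top of the round green start button, 32 mm across, pressed straight down, in the top of a white control box 100 x 80 x 35 mm fixed to the bench, which stands either left or right in front of the rotator.
- start_button (a joint): Travel of the green button, m: 0 = up, 0.006 = fully down (about 5 N); springs back.
- tip_box: Bystander: clear and pink pipette-tip box, 120 x 85 x 65 mm, loose; origin at the centre of its underside. It stands on the side the control box does not.
- microplate: Bystander: white well plate 127 x 85 x 14 mm, loose, lying in front of the lever, lower than it; origin at the centre of its underside.
- tube_rack: Bystander: white tube rack on a blue foot, 70 x 180 x 62 mm, loose; origin at the centre of its underside.
- pink_bottle: Bystander: pink bottle, 68 mm across, 160 mm high, loose; origin at the centre of its underside.
- pipette: Bystander: white pipette lying on the bench, about 210 mm long, 22 mm thick, loose; origin on the bench near its middle.
- sample_jar: Bystander: small white jar with a blue cap, 28 mm across, 50 mm high, standing loose on the rotator's base between bar and rotor; origin at the centre of its underside.
Not all that is in view belongs to the job. Leave any blue or yellow look-alike of the part that bears start_button_top alone.

How it is judged:
On the way, in this order (a step that is already met when the one before it is completed fails the run):
1. the fingers hold the lever against its stop (angle above 0.37 rad of 0.40) for 0.8 s (value of joint brake_lever above 0.37 rad and contact force between the fingers and brake_lever above 1 N), for 0.8 s.
2. the lever is let go and back out (below 0.05 rad) (value of joint brake_lever below 0.05 rad and contact force between anything else and brake_lever below 0.5 N), for 0.1 s.
3. the green start button is pressed down with the fingers (past 4.5 of 6 mm) (value of joint start_button above 0.0045 m and contact force between the fingers and start_button above 1 N), for 0.05 s.
At the end, for the whole second after the job is handed in: The lever is fully out again (below 0.05 rad), the start button is up (within 1.5 mm), and all bystanders are at rest within 15 mm of where they stood (value of joint brake_lever below 0.05 rad and value of joint start_button below 0.0015 m and distance of each of tip_box, microplate, tube_rack, pink_bottle, pipette, sample_jar from where it was at the start of the episode below 0.015 m and linear speed of each of tip_box, microplate, tube_rack, pink_bottle, pipette, sample_jar below 0.02 m/s); the robot touches nothing.
It fails at once if the grab bar is touched (over 1 N) (contact force between any of the fingers, the arm and grab_bar above 1 N).
It fails at once if the lever is gripped or reached from behind: its inner lining is touched (over 1 N) (contact force between the fingers and brake_lever_c2 above 1 N).
It fails at once if the lever is forced (over 45 N) (contact force between the fingers and brake_lever above 45 N).
It fails at once if the rotator is started with the brake on (value of joint start_button above 0.003 m and value of joint brake_lever above 0.1 rad).
It fails at once if a bystander is moved or lifted (over 15 mm) (distance of any of tip_box, microplate, tube_rack, pink_bottle, pipette, sample_jar from where it was at the start of the episode above 0.015 m).
It also fails if it takes over 48 s, if anything falls off the work surface, if the arm or the gripper's body presses on something with over 40 N, if the wrist force passes 120 N, or if a joint passes its speed limit or range.

## Working session

There is one attempt and no reset: what is moved stays moved. The work goes in short steps, Python scripts to look and compute and a shell command to move; the robot and the scene stay as the last step left them, time stands still between calls to the robot, and variables do not carry over. Pictures are saved under pics/ and viewed, at most 10 in all, crops included, and the job is handed in when it is done.

```bash
mkdir -p pics
python3 - <<'E'
from rig import get_state, imaging
import cv2,numpy as np
s=get_state();print({k:np.round(v,3).tolist() for k,v in s.items()})
for n in("top","side"):
    im=imaging.get_image(n);cv2.imwrite(f"pics/{n}0.png",im[:,:,::-1])
    p=imaging.camera_params(n);print(n,np.round(p["camera_matrix"],1).tolist(),np.round(p["cam_to_world"],3).tolist())
E
```

```text
{'clock': 0.0, 'qpos': [1.167, 0.277, 1.506, -0.0, 1.361, -0.121], 'qd': [0.002, -0.001, 0.001, 0.001, 0.0, 0.001], 'effort': [0.0, -41.679, -24.58, -0.0, 0.011, -0.0], 'position': [0.16, 0.552, 0.249], 'ee_rot': [-0.0, 0.141, 0.99, -0.001], 'contact_force': [-0.359, 0.315, -0.438], 'moment': [-0.038, 0.045, 0.014], 'gripper_force': 0.0, 'width': 0.085}
top [[498.4, 0.0, 254.6], [0.0, 498.4, 184.8], [0.0, 0.0, 1.0]] [[-0.028, -0.996, 0.084, 0.387], [-1.0, 0.028, -0.009, 0.003], [0.007, -0.085, -0.996, 1.651], [0.0, 0.0, 0.0, 1.0]]
side [[352.8, 0.0, 257.8], [0.0, 352.8, 189.4], [0.0, 0.0, 1.0]] [[0.984, -0.099, 0.147, 0.374], [-0.176, -0.64, 0.748, -0.801], [0.02, -0.762, -0.647, 0.768], [0.0, 0.0, 0.0, 1.0]]
```

View pics/top0.png

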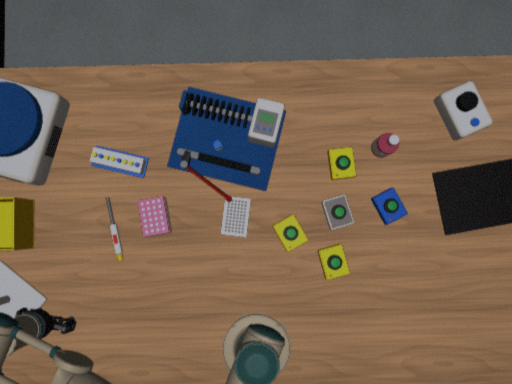

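View pics/side0.png

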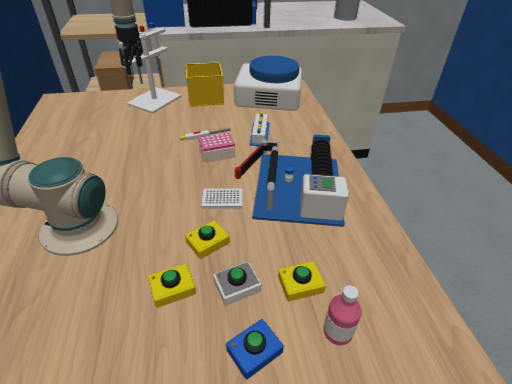

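The top view shows the lever from about (186,168) to (230,200), with the bar behind it. The white box's green button is at (340,212), and the well plate is at (236,217). Next I measure these.

```bash
cat > h.py <<'E'
import numpy as np,cv2
from rig import imaging,get_state
def ray(n,uv):
    p=imaging.camera_params(n);M=np.array(p["cam_to_world"]);K=np.array(p["camera_matrix"])
    uv=np.atleast_2d(uv).astype(float);d=np.c_[uv,np.ones(len(uv))]@np.linalg.inv(K).T@M[:3,:3].T
    return M[:3,3],d
def at(n,uv,z):
    o,d=ray(n,uv);return o+d*((z-o[2])/d[:,2])[:,None]
def proj(n,P):
    p=imaging.camera_params(n);M=np.linalg.inv(np.array(p["cam_to_world"]));q=np.atleast_2d(P)@M[:3,:3].T+M[:3,3]
    q=q@np.array(p["camera_matrix"]).T;return q[:,:2]/q[:,2:]
def tri(u1,u2):
    A=[];b=[]
    for n,u in(("top",u1),("side",u2)):
        o,d=ray(n,u);d=d[0]/np.linalg.norm(d[0]);Q=np.eye(3)-np.outer(d,d);A.append(Q);b.append(Q@o)
    x=np.linalg.solve(sum(A),sum(b));return x,[np.linalg.norm(Q@x-c)for Q,c in zip(A,b)]
E
python3 - <<'E'
from h import *
np.set_printoptions(precision=4,suppress=True)
t=cv2.imread("pics/top0.png");hsv=cv2.cvtColor(t,cv2.COLOR_BGR2HSV);s=cv2.imread("pics/side0.png");hs=cv2.cvtColor(s,cv2.COLOR_BGR2HSV)
def box(h,lo,hi,x0,x1,y0,y1):
    m=np.zeros(h.shape[:2],np.uint8);m[y0:y1,x0:x1]=cv2.inRange(h,lo,hi)[y0:y1,x0:x1];return m
b=box(hsv,(100,120,50),(125,255,255),160,290,80,195)
c=max(cv2.findContours(b,0,2)[0],key=cv2.contourArea)
P=at("top",c[:,0]+0.,.012)[:,:2].astype(np.float32);r=cv2.minAreaRect(P);print("base",r)
red=box(hsv,(0,130,60),(8,255,255),180,238,155,210)|box(hsv,(172,130,60),(180,255,255),180,238,155,210)
v,u=np.nonzero(red);Q=at("top",np.c_[u,v],.108)[:,:2]
print(len(u),cv2.minAreaRect(Q.astype(np.float32)),"ends",Q[u.argmin()],Q[u.argmax()])
g=box(hsv,(40,80,40),(85,255,255),325,352,200,225);uv=cv2.moments(g,True);ut=[uv['m10']/uv['m00'],uv['m01']/uv['m00']]
g=box(hs,(40,80,40),(85,255,255),222,252,262,290);uv=cv2.moments(g,True);us=[uv['m10']/uv['m00'],uv['m01']/uv['m00']]
print("btn",ut,us,tri(ut,us))
a=cv2.resize(t[80:270,150:370],None,fx=3.6,fy=3.1,interpolation=2)
cv2.imwrite("pics/crop0.png",a)
E
```

```text
base ((0.6817188858985901, 0.07806108891963959), (0.33858171105384827, 0.27237266302108765), 75.01045227050781)
171 ((0.5257569551467896, 0.13393089175224304), (0.1715432107448578, 0.015473052859306335), 53.14033889770508) ends [0.5791 0.2012] [0.4848 0.0664]
btn [339.07608695652175, 211.41304347826087] [236.41610738255034, 273.8993288590604] (array([ 0.4289, -0.2797,  0.0531]), [np.float64(9.001382997331373e-05), np.float64(9.001382997336707e-05)])
```

View pics/crop0.png

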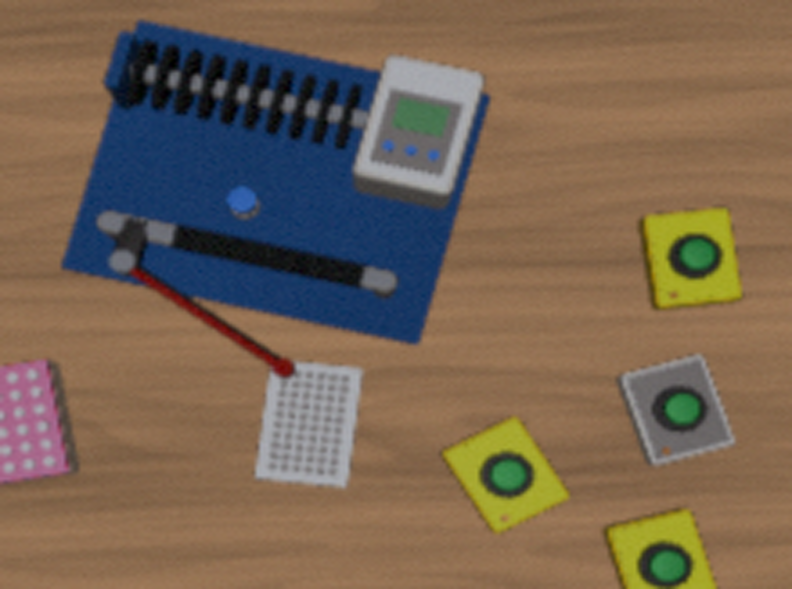

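The crop confirms the layout: the hinge pin is at crop (123,260), the lever post at (284,368), and the green button on the grey-white box at (683,407). Rotator yaw comes out near -15°, and the lever's measured angle is consistent with that. Next I fix the pivot and the pad.

Run:
```python
from h import *
np.set_printoptions(precision=4,suppress=True)
f=lambda x,y:np.array([150+(x+.5)/3.6-.5,80+(y+.5)/3.1-.5])
for z in(.09,.11,.12):print(z,"hinge",at("top",f(123,260),z)[0],"post",at("top",f(284,368),z)[0])
print("bar ends z.103",at("top",[f(110,221),f(380,281)],.1))
s=cv2.imread("pics/side0.png")
for ang in (51.5,52.5,53.1):
  a=np.radians(ang);d=-np.array([np.cos(a),np.sin(a)]);x=np.array([-d[1],d[0]]);print(ang,d,x)
print(at("top",[[10,290],[45,298]],0))
cv2.imwrite("pics/crop1.png",cv2.resize(s[125:230,190:360],None,fx=4.7,fy=4.7,interpolation=2))
```

```text
0.09 hinge [0.5925 0.2102 0.09  ] post [0.4786 0.072  0.09  ]
0.11 hinge [0.5899 0.2075 0.11  ] post [0.4775 0.0711 0.11  ]
0.12 hinge [0.5886 0.2062 0.12  ] post [0.4769 0.0706 0.12  ]
bar ends z.103 [[ 0.6313  0.2195  0.1   ]
 [ 0.5637 -0.014   0.1   ]]
51.5 [-0.6225 -0.7826] [ 0.7826 -0.6225]
52.5 [-0.6088 -0.7934] [ 0.7934 -0.6088]
53.1 [-0.6004 -0.7997] [ 0.7997 -0.6004]
[[0.2052 0.7941 0.    ]
 [0.1762 0.6803 0.    ]]
```

View pics/crop1.png

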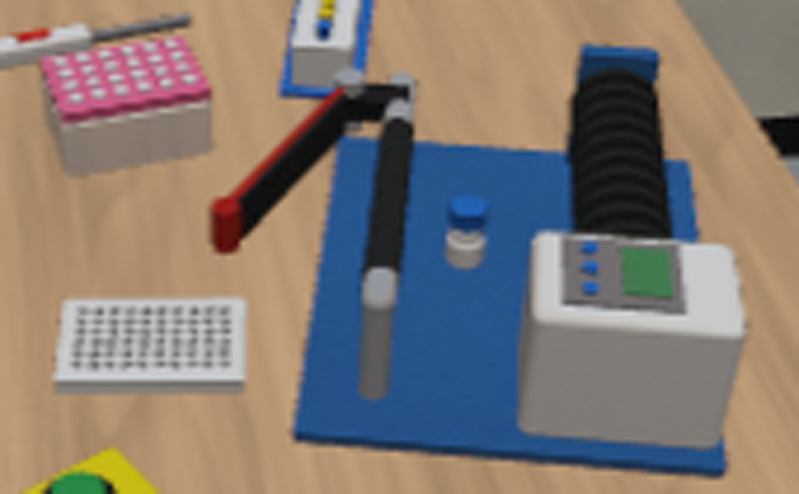

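The side crop shows the lever out from the bar, with nothing in front of its red face above the well plate. The hinge-to-post distance measures 177 mm, which fits. Working figures: contact TCP at rest is about (0.493, 0.119), at the stop about (0.535, 0.088), and staging at (0.46, 0.145).

```bash
python3 -m inch '[{"claw":-1,"travel":[0,-0.25,0],"turn":-0.045},{"claw":-1,"travel":[0.1,-0.5,0],"turn":-0.09},{"claw":-1,"travel":[0.25,-0.7,0],"turn":-0.135},{"claw":-1,"travel":[0.4,-0.85,0],"turn":-0.18},{"claw":-1,"travel":[0.5,-1,0],"turn":-0.225}]' 20
python3 -m inch '[{"claw":-1,"travel":[0.2,-0.2,0],"turn":-0.045},{"claw":-1,"travel":[0.4,-0.4,0],"turn":-0.09},{"claw":-1,"travel":[0.6,-0.6,0],"turn":-0.135},{"claw":-1,"travel":[0.8,-0.8,0],"turn":-0.18},{"claw":-1,"travel":[1,-1,0],"turn":-0.225}]'
python3 -m inch '[{"claw":-1,"travel":[0,0,0],"turn":-0.045},{"claw":-1,"travel":[0,0,0],"turn":-0.09},{"claw":-1,"travel":[0,0,0],"turn":-0.135},{"claw":-1,"travel":[0,0,0],"turn":-0.175},{"claw":-1,"travel":[0,0,0],"turn":-0.175}]'
```

```text
clock: 0.6
position: [0.2617, 0.3503, 0.2502]
ee_rot: [0.001, 0.478, 0.879, 0.0]
contact_force: [0.1, 1.6, 0.2]
width: 0.0125
gripper_force: 0.0
clock: 1.1
position: [0.4381, 0.1737, 0.2502]
ee_rot: [-0.0, 0.752, 0.659, 0.0]
contact_force: [-0.1, 0.7, 0.3]
width: 0.0001
gripper_force: 0.0
clock: 1.6
position: [0.437, 0.1752, 0.2499]
ee_rot: [-0.0, 0.901, 0.433, -0.0]
contact_force: [-0.4, 0.4, 0.4]
width: -0.0002
gripper_force: 0.0
```

```bash
python3 -m inch '[{"claw":-1,"travel":[0.12,-0.15,0],"turn":0},{"claw":-1,"travel":[0.12,-0.15,-0.2],"turn":0},{"claw":-1,"travel":[0.12,-0.15,-0.4],"turn":0},{"claw":-1,"travel":[0.12,-0.15,-0.6],"turn":0},{"claw":-1,"travel":[0.12,-0.15,-0.8],"turn":0}]'
python3 -m inch '[{"claw":-1,"travel":[0,0,0],"turn":0},{"claw":-1,"travel":[0.04,-0.03,0],"turn":0},{"claw":-1,"travel":[0.08,-0.06,0],"turn":0},{"claw":-1,"travel":[0.08,-0.06,0],"turn":0},{"claw":-1,"travel":[0.08,-0.06,0],"turn":0}]'
python3 - <<'E'
from h import *
for n in("top","side"):
    cv2.imwrite(f"pics/{n}1.png",imaging.get_image(n)[:,:,::-1])
t=cv2.imread("pics/top1.png")[130:230,160:270];s=cv2.imread("pics/side1.png")[110:240,190:330]
cv2.imwrite("pics/c2.png",np.hstack([cv2.resize(t,(400,364),interpolation=2),cv2.resize(s,(392,364),interpolation=2)]))
E
```

```text
clock: 2.1
position: [0.4612, 0.1454, 0.089]
ee_rot: [0.0, 0.901, 0.434, 0.0]
contact_force: [0.6, 0.5, -0.3]
width: -0.0001
gripper_force: 0.0
clock: 2.6
position: [0.4787, 0.1332, 0.0919]
ee_rot: [0.0, 0.902, 0.433, 0.002]
contact_force: [0.1, 0.8, -0.8]
width: 0.0002
gripper_force: 0.0
```

View pics/c2.png

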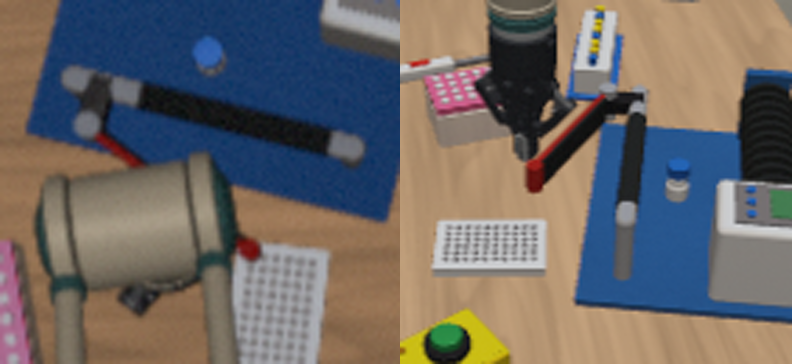

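The fingers stand shut in front of the red face, and the linkage elbow sticks out towards the lever at crop (565,105). I check the elbow's height against the top of the bar.

Run:
```python
from h import *
np.set_printoptions(precision=3,suppress=True)
T=np.array([.4787,.1332]);y=np.array([.78,-.625]);n=np.array([.625,.78])
for c in [(525,155),(565,105),(572,98),(550,125),(480,85)]:
    u=[190+(c[0]-400)*140/392,110+c[1]*130/364];o,d=ray("side",u);d=d[0]
    k=(n@(T-o[:2]))/(n@d[:2]);P=o+k*d;print(c,P,"along y",y@(P[:2]-T))
```

```text
(525, 155) [0.478 0.134 0.074] along y -0.0014498499275907904
(565, 105) [0.52  0.1   0.162] along y 0.05236031641431671
(572, 98) [0.526 0.095 0.174] along y 0.06108301816980545
(550, 125) [0.504 0.113 0.129] along y 0.033015427268666644
(480, 85) [0.432 0.171 0.152] along y -0.059807318578834284
```

```bash
python3 -m inch '[{"claw":-1,"travel":[0,0,0.04],"turn":0},{"claw":-1,"travel":[0.04,-0.04,0.04],"turn":0},{"claw":-1,"travel":[0.07,-0.07,0.04],"turn":0},{"claw":-1,"travel":[0.07,-0.07,0.04],"turn":0},{"claw":-1,"travel":[0.07,-0.07,0.04],"turn":0}]'
python3 -m inch '[{"claw":-1,"travel":[0.025,-0.023,0],"turn":0.016},{"claw":-1,"travel":[0.05,-0.045,0],"turn":0.032},{"claw":-1,"travel":[0.075,-0.068,0],"turn":0.048},{"claw":-1,"travel":[0.1,-0.09,0],"turn":0.064},{"claw":-1,"travel":[0.1,-0.09,0],"turn":0.064}]'
```

```text
clock: 3.2
position: [0.4913, 0.1191, 0.0981]
ee_rot: [-0.0, 0.902, 0.433, -0.0]
contact_force: [-0.3, 0.2, 0.2]
width: 0.0001
gripper_force: 0.0
clock: 3.7
position: [0.5104, 0.1016, 0.0979]
ee_rot: [-0.001, 0.854, 0.521, -0.001]
contact_force: [-2.4, 3.1, 1.5]
width: -0.0001
gripper_force: 1.9
```

```bash
python3 -m inch '[{"claw":-1,"travel":[0.03,-0.018,0],"turn":0.016},{"claw":-1,"travel":[0.06,-0.035,0],"turn":0.032},{"claw":-1,"travel":[0.09,-0.05,0],"turn":0.047},{"claw":-1,"travel":[0.09,-0.05,0],"turn":0.047},{"claw":-1,"travel":[0.09,-0.05,0],"turn":0.047}]'
python3 -m inch '[{"claw":-1,"travel":[0.01,-0.004,0],"turn":0.005},{"claw":-1,"travel":[0.01,-0.004,0],"turn":0.01},{"claw":-1,"travel":[0.01,-0.004,0],"turn":0.01}]'
```

```text
clock: 4.2
position: [0.5267, 0.0913, 0.0978]
ee_rot: [-0.001, 0.813, 0.582, -0.002]
contact_force: [-6.2, -0.3, 3.7]
width: -0.0004
gripper_force: 2.7
clock: 4.5
position: [0.5282, 0.0904, 0.0977]
ee_rot: [-0.001, 0.804, 0.595, -0.003]
contact_force: [-5.9, -1.0, 3.5]
width: -0.0001
gripper_force: 2.7
```

```bash
for i in 1; do :; done
python3 -m inch '[{"claw":-1,"travel":[0.01,-0.003,0],"turn":0},{"claw":-1,"travel":[0.01,-0.003,0],"turn":0},{"claw":-1,"travel":[0.01,-0.003,0],"turn":0}]' | grep -E "pos|contact"
python3 -m inch '[{"claw":-1,"travel":[0.01,-0.003,0],"turn":0},{"claw":-1,"travel":[0.01,-0.003,0],"turn":0},{"claw":-1,"travel":[0.01,-0.003,0],"turn":0}]' | grep -E "pos|contact"
python3 -m inch '[{"claw":-1,"travel":[0.01,-0.003,0],"turn":0},{"claw":-1,"travel":[0.01,-0.003,0],"turn":0},{"claw":-1,"travel":[0.01,-0.003,0],"turn":0}]' | grep -E "pos|contact"
```

```text
position: [0.5301, 0.0897, 0.0977]
contact_force: [-6.5, -1.6, 3.2]
position: [0.5319, 0.089, 0.0977]
contact_force: [-6.6, -0.8, 3.0]
position: [0.5338, 0.0884, 0.0977]
contact_force: [-6.5, -1.5, 3.3]
```

```bash
python3 -m inch '[{"claw":-1,"travel":[0.008,-0.002,0],"turn":0},{"claw":-1,"travel":[0.008,-0.002,0],"turn":0},{"claw":-1,"travel":[0.008,-0.002,0],"turn":0}]' | grep -E "pos|contact"
python3 -m inch '[{"claw":-1,"travel":[0.008,-0.002,0],"turn":0},{"claw":-1,"travel":[0.008,-0.002,0],"turn":0},{"claw":-1,"travel":[0.008,-0.002,0],"turn":0}]' | grep -E "pos|contact"
python3 - <<'E'
from h import *
s=imaging.get_image("side")[:,:,::-1];cv2.imwrite("pics/side2.png",s)
cv2.imwrite("pics/c3.png",cv2.resize(s[120:220,220:340],None,fx=5,fy=5,interpolation=2))
E
```

```text
position: [0.5352, 0.088, 0.0976]
contact_force: [-7.0, -1.4, 2.1]
position: [0.5355, 0.0879, 0.0976]
contact_force: [-9.4, -0.9, 6.1]
```

View pics/c3.png

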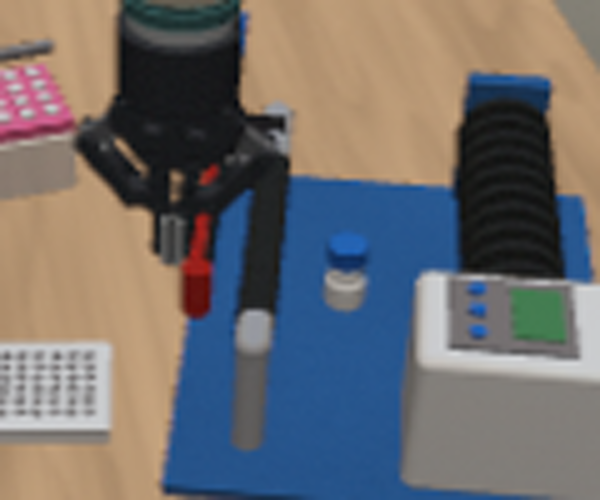

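The lever stands parallel to the bar with air between them. TCP motion has stalled at the predicted stop and the force is rising past the spring value, so I hold here.

```bash
python3 -m inch '[{"claw":-1,"travel":[0.004,-0.001,0],"turn":0},{"claw":-1,"travel":[0.004,-0.001,0],"turn":0},{"claw":-1,"travel":[0.004,-0.001,0],"turn":0},{"claw":-1,"travel":[0.004,-0.001,0],"turn":0},{"claw":-1,"travel":[0.004,-0.001,0],"turn":0}]' | grep -E "clock|pos|contact"
python3 -m inch '[{"claw":-1,"travel":[0,0,0],"turn":0},{"claw":-1,"travel":[0,0,0],"turn":0},{"claw":-1,"travel":[0,0,0],"turn":0},{"claw":-1,"travel":[0,0,0],"turn":0},{"claw":-1,"travel":[0,0,0],"turn":0}]' | grep -E "clock|pos|contact"
python3 -m inch '[{"claw":-1,"travel":[0,0,0],"turn":0},{"claw":-1,"travel":[0,0,0],"turn":0},{"claw":-1,"travel":[0,0,0],"turn":0}]' | grep -E "clock|pos|contact"
```

```text
clock: 6.55
position: [0.5356, 0.0879, 0.0976]
contact_force: [-10.2, -0.4, 7.3]
clock: 7.05
position: [0.5356, 0.0879, 0.0976]
contact_force: [-10.8, 0.9, 7.3]
clock: 7.35
position: [0.5355, 0.0879, 0.0976]
contact_force: [-11.0, -0.6, 6.8]
```

Run:
```python
from h import *
np.set_printoptions(precision=4,suppress=True)
s=cv2.imread("pics/side2.png");h=cv2.cvtColor(s,cv2.COLOR_BGR2HSV)
m=np.zeros(h.shape[:2],np.uint8);m[172:184,250:266]=1
m&=(cv2.inRange(h,(0,130,60),(8,255,255))|cv2.inRange(h,(172,130,60),(180,255,255)))
v,u=np.nonzero(m);c=[u.mean(),v.mean()]
H=np.array([.590,.2075])
for z in(.085,.09,.095):
    P=at("side",c,z)[0,:2];d=P-H;print(z,P,np.hypot(*d),"angle of lever deg",np.degrees(np.arctan2(-d[1],-d[0])))
```

```text
0.085 [0.543  0.0484] 0.16590892019180453 angle of lever deg 73.54589293377433
0.09 [0.5418 0.0422] 0.17222217136332604 angle of lever deg 73.73765650100772
0.095 [0.5405 0.036 ] 0.17853721528080055 angle of lever deg 73.91585620136847
```

Held at the stop for over 1 s; the lever's measured angle of 73.8° is parallel to the bar. Now I retreat and let it spring out.

```bash
python3 -m inch '[{"claw":-1,"travel":[-0.06,0.035,0],"turn":-0.03},{"claw":-1,"travel":[-0.12,0.07,0],"turn":-0.06},{"claw":-1,"travel":[-0.18,0.12,0],"turn":-0.09},{"claw":-1,"travel":[-0.25,0.18,0],"turn":-0.1},{"claw":-1,"travel":[-0.38,0.28,0],"turn":-0.1}]' | grep -E "clock|pos|contact"
python3 -m inch '[{"claw":-1,"travel":[-0.05,0.04,0],"turn":0},{"claw":-1,"travel":[-0.05,0.04,0.2],"turn":0},{"claw":-1,"travel":[-0.05,0.04,0.4],"turn":0},{"claw":-1,"travel":[-0.05,0.04,0.5],"turn":0},{"claw":-1,"travel":[-0.05,0.04,0.5],"turn":0}]' | grep -E "clock|pos|contact"
python3 - <<'E'
from h import *
t=imaging.get_image("top")[:,:,::-1];cv2.imwrite("pics/top3.png",t)
cv2.imwrite("pics/c4.png",cv2.resize(t[80:270,150:370],None,fx=3.6,fy=3.1,interpolation=2))
print(np.round(proj("top",[.4289,-.2797,.053])[0],1))
E
```

```text
clock: 7.85
position: [0.4668, 0.1439, 0.0984]
contact_force: [-0.5, 1.4, 0.0]
clock: 8.35
position: [0.4582, 0.1522, 0.2018]
contact_force: [-0.2, -0.8, 0.1]
[339.1 211.4]
```

View pics/c4.png

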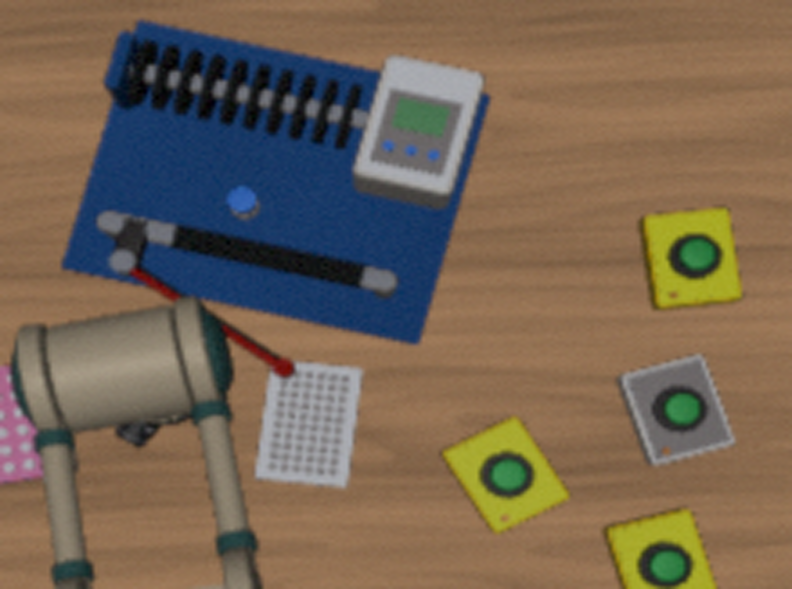

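The lever is fully out again, with its post back at crop (284,368), and everything else is unmoved. Next, over to the button at (0.429, -0.280), top at about 53 mm.

```bash
python3 -m inch '[{"claw":-1,"travel":[0,-0.2,0],"turn":0},{"claw":-1,"travel":[0,-0.4,0],"turn":0},{"claw":-1,"travel":[0,-0.6,0],"turn":0},{"claw":-1,"travel":[0,-0.8,0],"turn":0},{"claw":-1,"travel":[-0.05,-1,0],"turn":0}]' | grep -E "clock|pos|contact"
python3 -m inch '[{"claw":-1,"travel":[0,-0.2,0],"turn":0},{"claw":-1,"travel":[-0.03,-0.4,0],"turn":0},{"claw":-1,"travel":[-0.06,-0.6,0],"turn":0},{"claw":-1,"travel":[-0.09,-0.8,0],"turn":0},{"claw":-1,"travel":[-0.09,-1,0],"turn":0}]' | grep -E "clock|pos|contact"
python3 -m inch '[{"claw":-1,"travel":[0,-0.15,0],"turn":0},{"claw":-1,"travel":[0,-0.15,0],"turn":0},{"claw":-1,"travel":[0,-0.15,0],"turn":0}]' | grep -E "clock|pos|contact"
```

```text
clock: 8.9
position: [0.4455, -0.05, 0.1968]
contact_force: [0.6, 0.9, 0.4]
clock: 9.4
position: [0.4256, -0.2494, 0.1966]
contact_force: [1.2, 0.3, -0.3]
clock: 9.7
position: [0.4264, -0.2782, 0.1966]
contact_force: [-0.6, -1.0, -0.9]
```

```bash
python3 -m inch '[{"claw":-1,"travel":[0.012,-0.008,-0.2],"turn":0},{"claw":-1,"travel":[0.012,-0.008,-0.4],"turn":0},{"claw":-1,"travel":[0.012,-0.008,-0.5],"turn":0},{"claw":-1,"travel":[0.012,-0.008,-0.56],"turn":0},{"claw":-1,"travel":[0.012,-0.008,-0.56],"turn":0}]' | grep -E "clock|pos|contact"
python3 - <<'E'
from h import *
s=imaging.get_image("side")[:,:,::-1];cv2.imwrite("pics/side4.png",s)
cv2.imwrite("pics/c5.png",cv2.resize(s[210:310,180:300],None,fx=5,fy=5,interpolation=2))
E
```

```text
clock: 10.2
position: [0.4287, -0.278, 0.0847]
contact_force: [-0.2, -0.2, 0.5]
```

View pics/c5.png

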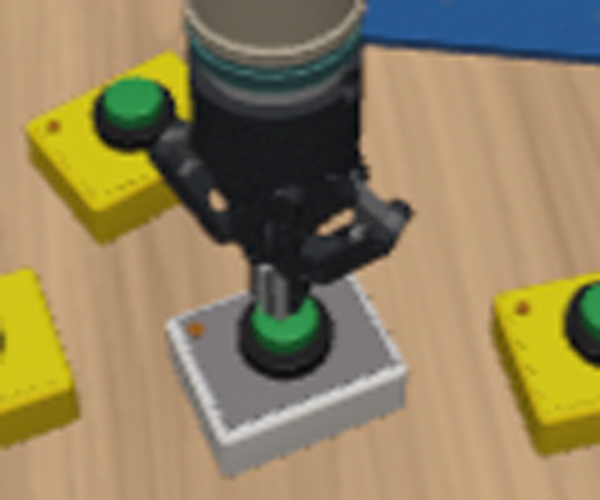

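The fingertips are just above the green button of the white box at crop (283,320). Pressing down in small steps.

```bash
python3 -m inch '[{"claw":-1,"travel":[0,0,-0.02],"turn":0},{"claw":-1,"travel":[0,0,-0.04],"turn":0},{"claw":-1,"travel":[0,0,-0.055],"turn":0},{"claw":-1,"travel":[0,0,-0.055],"turn":0}]' | grep -E "pos|contact"
python3 -m inch '[{"claw":-1,"travel":[0,0,-0.01],"turn":0},{"claw":-1,"travel":[0,0,-0.01],"turn":0}]' | grep -E "pos|contact"
python3 -m inch '[{"claw":-1,"travel":[0,0,-0.01],"turn":0},{"claw":-1,"travel":[0,0,-0.01],"turn":0}]' | grep -E "pos|contact"
```

```text
position: [0.4301, -0.2801, 0.0757]
contact_force: [1.4, 1.0, 2.5]
position: [0.4301, -0.2801, 0.0737]
contact_force: [1.1, 0.1, 3.4]
position: [0.4301, -0.2801, 0.0715]
contact_force: [0.7, 0.9, 4.6]
```

```bash
python3 -m inch '[{"claw":-1,"travel":[0,0,-0.008],"turn":0},{"claw":-1,"travel":[0,0,-0.008],"turn":0}]' | grep -E "pos|contact"
python3 -m inch '[{"claw":-1,"travel":[0,0,-0.008],"turn":0},{"claw":-1,"travel":[0,0,-0.008],"turn":0}]' | grep -E "pos|contact"
```

```text
position: [0.4302, -0.2802, 0.0709]
contact_force: [-0.3, 1.4, 12.0]
position: [0.4302, -0.2802, 0.0707]
contact_force: [-1.8, 2.1, 22.4]
```

The button is bottomed: the force jumped from 5 N to 22 N with motion stalled, about 6 mm below first contact. Releasing and moving clear.

```bash
python3 -m inch '[{"claw":-1,"travel":[0,0,0],"turn":0},{"claw":-1,"travel":[0,0,0.1],"turn":0},{"claw":-1,"travel":[0,0,0.3],"turn":0},{"claw":-1,"travel":[0,0,0.5],"turn":0},{"claw":-1,"travel":[0,0,0.7],"turn":0}]' | grep -E "pos|contact"
python3 -m inch '[{"claw":-1,"travel":[-0.2,0,0],"turn":0},{"claw":-1,"travel":[-0.4,0,0],"turn":0},{"claw":-1,"travel":[-0.4,0,0],"turn":0},{"claw":-1,"travel":[-0.4,0,0],"turn":0},{"claw":-1,"travel":[-0.4,0,0],"turn":0}]' | grep -E "clock|pos|contact"
python3 - <<'E'
from h import *
t=imaging.get_image("top")[:,:,::-1];cv2.imwrite("pics/top5.png",t)
E
```

```text
position: [0.4287, -0.2792, 0.2087]
contact_force: [1.5, -1.4, 0.7]
clock: 12.45
position: [0.3501, -0.28, 0.2079]
contact_force: [0.8, -0.4, 0.2]
```

View pics/top5.png

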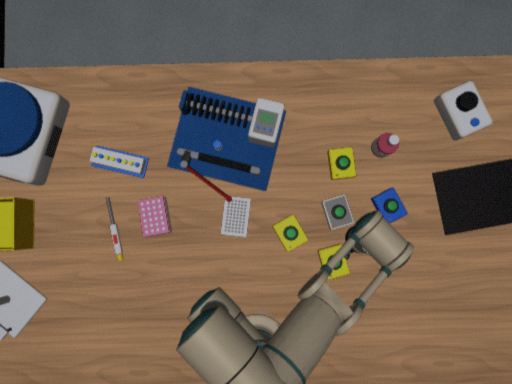

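The lever is out with its post at (230,200), the button at (340,212) is released, the bystanders are where they stood, and the arm is clear. Handing in.

```bash
python3 -c "
from rig import ticket
print(ticket.sign_off())"
```

```text
the job is handed in; nothing more can be done
None
```

The brake lever was pressed to its stop, held there for over a second and released fully out, then the green start button was pressed fully down and let go; the job is handed in, but sign-off returned no verdict.

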